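# Gauge a sample board by pinching it and load it in the clamp of its size

## Robot

A 6-joint arm with a two-finger parallel gripper is mounted at the origin on a cart in front of the work surface, level with it; the furniture and walls round the work are solid. World frame = base frame: x ahead of the robot, y to its left, z up, the work surface at z = 0. Lengths are in m, angles in rad, forces in N, time in s.
With the tool pointing down it reaches from about 0.325 to 0.9 m from the base axis. Payload 6.1 kg.
Tool frame: the origin (TCP) lies midway between the tips of the shut fingers; the grasp point (between the pads) lies 19 mm behind it; x points along the fingers, y is the direction in which the jaws open and shut, and the axes are right-handed (so a half turn about x gives the same grasp; the last joint's range is limited). The gripper opens to 85 mm and grips with 20 to 120 N. Pads are 22 mm wide; open, the fingers measure 114 mm over their backs; the gripper's body (76 mm by 85 mm) begins 54 mm behind the grasp point. The pads swing forward as they close: fully open they stand 13 mm farther back than shut.
Start: joints at [-0.126, 0.22, 1.526, -0, 1.395, -0.126], TCP at [0.625, -0, 0.231] pointing down, gripper open.
Joint ranges: [-2.98, 2.98], [-0.91, 2.08], [0.09, 2.57], [-1.24, 4.39], [0.2, 2.65], [-2.68, 2.68]. Speed limits (rad/s): [2.57, 2.57, 3.01, 3.14, 3.14, 3.14].

## Interface

Orientations are given as [roll, pitch, yaw] about the fixed x, y, z axes, in that order (R = Rz(yaw) Ry(pitch) Rx(roll)).
In Python, from plant import movep, move_l, set_joints, gripper_to, hold, inverse_kinematics, observe, get_image, get_calibration, Unreachable, job_done gives the robot as it stands. Calls block until the motion is done:
- movep(position, orientation): joint-space move of the TCP to a pose.
- move_l(position, feed=0.15, rotation=None, max_force=None): straight line of the TCP; rotation=None keeps the orientation; feed is the mean speed in m/s. With max_force (N) it stops when the force on the tool has changed by that much, and returns True; else False.
- set_joints(angles): joint-space move.
- gripper_to(opening, f_grip=None): finger opening in m; f_grip is the grip in N (None keeps the last); returns when the fingers have stopped.
- hold(seconds).
- inverse_kinematics(position, orientation): joint angles nearest the present ones, or None.
- observe(): the state.
- get_image(name): name is "scene" or "side" or "wrist"; returns (picture, depth): 480x640x3 uint8, red, green, blue; 480x640 float32, m along the optical axis (not along the pixel's ray), 0 where there is no reading.
- get_calibration(name): a dict with "intrinsics" (3x3 intrinsics, pixels), "world_from_camera" (4x4, takes a point from camera to world coordinates). Camera axes: x right, y down, z forward; pixel columns grow to the right and rows downward; lengths in m; the calibration is good to about 2 mm. The wrist camera is an equidistant fisheye: a pixel r from the principal point sees the ray r / f radians off the axis. A picture is of the moment at which its call begins: read the wrist's pose just before it. get_calibration takes no time and is no camera call; for the wrist camera it gives the pose at the moment of the call.
A pose or a line that the arm cannot do raises Unreachable and nothing moves.
- job_done(): hands the job in, once; it reports no verdict.
The state is a dict: "time_s": time; "q": joint angles; "joint_velocities": joint speeds; "joint_torque": joint torques, N m; "eef_pos": TCP position; "tcp_rot": TCP orientation; "ft_force": force on the tool from outside, world axes, zero at the start; "torque": the same for the moment, N m; "opening": finger opening in m.
Only numpy, scipy, OpenCV 4.12 (cv2) and the standard library are available. Lean on these libraries where they do the work, as an engineer would, in place of code of your own. Each camera call takes 0.05 s, during which the arm holds its last target.

## Task

The grey sample board standing on the bench has an unknown thickness: pinch it across its thickness to gauge it with the finger opening, then press it, upright and about mid length, gently all the way down to the floor of the spring clamp made for that thickness (one dimple: 15 to 20 mm, two: 20 to 25 mm, three: 25 to 30 mm) and let go. Put it straight into the right clamp without first pushing it down into one too wide to grip it or wrenching a spring shoe wide open, and leave the vial and the weight alone.

Things in the scene. Friction and masses are not known exactly. Their poses are not given: they have to be found in the camera images.
- board: The sample: plain grey board standing on its long edge, 90 mm wide (x), 80 mm high (z up), about 0.15 kg, 15 to 30 mm thick (y): drawn anew at every start. Origin: middle of the bottom edge of one broad face; the thickness extends from there toward its +y, so the far face lies at unknown y = thickness.
- clamp_1: Spring clamp, one round dimple on its rear block, for boards 15 to 20 mm thick; fixed to the bench. Slot along x, ends open. Origin: bench level, mid length, at the fixed jaw's face (y = 0). Slot toward +y to the sprung shoe at y = 13.5 mm (empty); floor z = 8 mm; jaws 100 mm long, 42 mm high; top lead-ins: fixed jaw 4 mm wide, 11 deep, shoe 11.5 by 24. Rear block 34 mm high, to y = 51.5.
- shoe_1 (a joint): How far the sprung shoe of clamp_1 is pushed open toward the clamp's +y, m: 0 when empty, stop at 0.011. Spring 3 N at 0 plus 0.5 N per mm. A board of thickness t seated here rests on the fixed jaw and shows t - 13.5 mm.
- clamp_2: Spring clamp, two round dimples on its rear block, for boards 20 to 25 mm thick; fixed to the bench. Slot along x, ends open. Origin: bench level, mid length, at the fixed jaw's face (y = 0). Slot toward +y to the sprung shoe at y = 18.5 mm (empty); floor z = 8 mm; jaws 100 mm long, 42 mm high; top lead-ins: fixed jaw 4 mm wide, 11 deep, shoe 11.5 by 24. Rear block 34 mm high, to y = 56.5.
- shoe_2 (a joint): How far the sprung shoe of clamp_2 is pushed open toward the clamp's +y, m: 0 when empty, stop at 0.011. Spring 3 N at 0 plus 0.5 N per mm. A board of thickness t seated here rests on the fixed jaw and shows t - 18.5 mm.
- clamp_3: Spring clamp, three round dimples on its rear block, for boards 25 to 30 mm thick; fixed to the bench. Slot along x, ends open. Origin: bench level, mid length, at the fixed jaw's face (y = 0). Slot toward +y to the sprung shoe at y = 23.5 mm (empty); floor z = 8 mm; jaws 100 mm long, 42 mm high; top lead-ins: fixed jaw 4 mm wide, 11 deep, shoe 11.5 by 24. Rear block 34 mm high, to y = 61.5.
- shoe_3 (a joint): How far the sprung shoe of clamp_3 is pushed open toward the clamp's +y, m: 0 when empty, stop at 0.011. Spring 3 N at 0 plus 0.5 N per mm. A board of thickness t seated here rests on the fixed jaw and shows t - 23.5 mm.
- vial: Bystander: small plastic screw-cap vial, 26 mm across, 58 mm high, upright; origin at the middle of its underside.
- weight: Bystander: knobbed calibration weight, 29 mm across, 48 mm high, upright; origin at the middle of its underside.
There are look-alikes about, which are no part of the job. Leave any blue look-alike of the clamp_2 alone. Several things have the shape of the board; the one meant has the colours described above.

How it is judged:
On the way:
1. the board is pinched in the fingers and lifted clear of the bench (height (world z) of board above 0.03 m and contact force between the fingers and board above 2 N), for 0.2 s.
At the end, for the whole second after the job is handed in: The board stands released, at rest and upright in a clamp, lower edge within 2.5 mm of the slot floor, within 15 mm of mid length, parallel to the jaws within 0.08 rad, that clamp's shoe held 0.3 to 7.7 mm open (so within 1.2 mm of a limit between two ranges either clamp will do) (((z of board in the frame of clamp_1 below 0.0105 m and x of board in the frame of clamp_1 between -0.015 and 0.015 m and y of board in the frame of clamp_1 between -0.012 and 0.04 m and value of joint shoe_1 between 0.0003 and 0.0077 m and angle between the y axis of board and the y axis of clamp_1, either way round below 0.08 rad) or (z of board in the frame of clamp_2 below 0.0105 m and x of board in the frame of clamp_2 between -0.015 and 0.015 m and y of board in the frame of clamp_2 between -0.012 and 0.04 m and value of joint shoe_2 between 0.0003 and 0.0077 m and angle between the y axis of board and the y axis of clamp_2, either way round below 0.08 rad) or (z of board in the frame of clamp_3 below 0.0105 m and x of board in the frame of clamp_3 between -0.015 and 0.015 m and y of board in the frame of clamp_3 between -0.012 and 0.04 m and value of joint shoe_3 between 0.0003 and 0.0077 m and angle between the y axis of board and the y axis of clamp_3, either way round below 0.08 rad)) and angle between board's own z axis and vertical below 0.08 rad and linear speed of board below 0.02 m/s and contact force between the fingers and board below 0.1 N); the robot touches nothing.
It fails at once if a spring shoe is wrenched more than 9.5 mm open (value of joint any of shoe_1, shoe_2, shoe_3 above 0.0095 m).
It fails at once if the board is pushed down into a clamp that is too wide to grip it (less than 5 mm above the floor with the shoe not pushed open by 0.2 mm) ((z of board in the frame of clamp_1 below 0.013 m and x of board in the frame of clamp_1 between -0.04 and 0.04 m and y of board in the frame of clamp_1 between -0.012 and 0.04 m and value of joint shoe_1 below 0.0002 m) or (z of board in the frame of clamp_2 below 0.013 m and x of board in the frame of clamp_2 between -0.04 and 0.04 m and y of board in the frame of clamp_2 between -0.012 and 0.04 m and value of joint shoe_2 below 0.0002 m) or (z of board in the frame of clamp_3 below 0.013 m and x of board in the frame of clamp_3 between -0.04 and 0.04 m and y of board in the frame of clamp_3 between -0.012 and 0.04 m and value of joint shoe_3 below 0.0002 m)).
It fails at once if the board is pressed on a clamp with more than 45 N (contact force between board and clamp_1 above 45 N or contact force between board and clamp_2 above 45 N or contact force between board and clamp_3 above 45 N).
It fails at once if the vial or the weight is moved more than 30 mm (distance of any of vial, weight from where it was at the start of the episode above 0.03 m).
It also fails if it takes over 72 s, if anything falls off the work surface, if the arm or the gripper's body presses on something with over 40 N, if the wrist force passes 120 N, or if a joint passes its speed limit or range.

## Working session

There is one attempt and no reset: what is moved stays moved. The work goes in short steps, each a Python script; the robot and the scene stay as the last script left them, time stands still between calls to the robot, and variables do not carry over. Pictures are saved under pics/ and viewed, and the job is handed in when it is done.

```bash
ls; mkdir -p pics
python3 - <<'E'
from plant import *
import cv2,numpy as np
print(observe())
for n in ["scene","side","wrist"]:
    c=get_calibration(n); print(n,np.round(c["intrinsics"],1).tolist(),np.round(c["world_from_camera"],3).tolist())
    im,d=get_image(n); cv2.imwrite(f"pics/{n}0.png",im[:,:,::-1]); np.savez(f"pics/{n}0.npz",im=im,d=d,K=c["intrinsics"],T=c["world_from_camera"])
E
```

```text
pics
{'time_s': 0.0, 'q': array([-1.26087310e-01,  2.21250688e-01,  1.52759379e+00,  2.14573319e-06,
        1.39472665e+00, -1.26107794e-01]), 'joint_velocities': array([-1.27315834e-03, -7.92510132e-05, -6.35803102e-04,  1.38056688e-03,
        3.17535236e-04, -4.94237360e-04]), 'joint_torque': array([-5.06932320e-04, -4.96913910e+01, -3.89390445e+01, -4.46828235e-04,
        1.12446505e-02,  2.49123751e-06]), 'eef_pos': array([6.24393062e-01, 8.17501415e-05, 2.30193212e-01]), 'tcp_rot': array([-1.69797151,  1.56881785,  3.01443757]), 'ft_force': array([0.83884261, 0.20983645, 0.44446312]), 'torque': array([0.04575097, 0.00868956, 0.00833589]), 'opening': 0.0852662637460278}
scene [[525.7, 0.0, 322.5], [0.0, 525.7, 242.0], [0.0, 0.0, 1.0]] [[0.9, -0.289, 0.326, 0.098], [-0.436, -0.6, 0.67, -1.001], [0.002, -0.746, -0.666, 0.894], [0.0, 0.0, 0.0, 1.0]]
side [[504.8, 0.0, 317.6], [0.0, 504.8, 233.9], [0.0, 0.0, 1.0]] [[0.999, 0.032, -0.009, 0.527], [0.021, -0.414, 0.91, -1.386], [0.026, -0.91, -0.415, 0.577], [0.0, 0.0, 0.0, 1.0]]
wrist [[371.6, 0.0, 316.4], [0.0, 371.6, 238.3], [0.0, 0.0, 1.0]] [[1.0, -0.001, -0.002, 0.624], [-0.002, -0.956, -0.293, 0.076], [-0.002, 0.293, -0.956, 0.373], [0.0, 0.0, 0.0, 1.0]]
```

View pics/scene0.png

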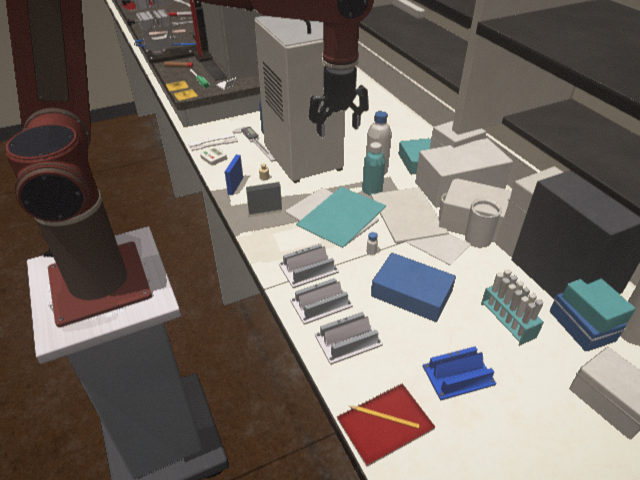

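View pics/side0.png

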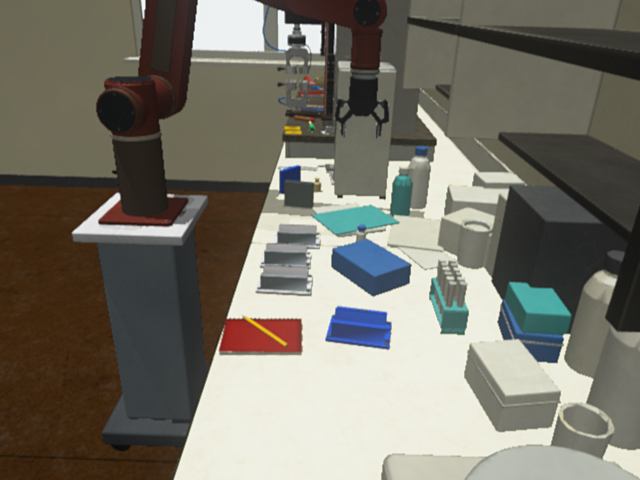

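View pics/wrist0.png

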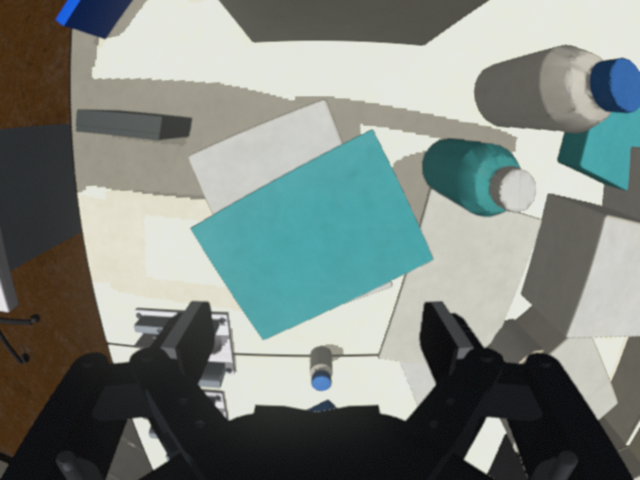

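The scene view shows the grey board at about (264,198) and three clamps at (308,265), (320,300) and (347,337). The blue clamp look-alike is at (458,373), the vial at (372,243) and the weight at (264,172). Next I'll turn these pixels into positions.

```bash
cat > h.py <<'E'
import numpy as np,cv2
from plant import *
def cloud(d,K,T):
    v,u=np.mgrid[0:480,0:640]
    P=np.stack([(u-K[0,2])/K[0,0]*d,(v-K[1,2])/K[1,1]*d,d],-1)
    P=P@T[:3,:3].T+T[:3,3]; P[d<=0]=np.nan
    return P
def cloud_fe(d,K,T):
    v,u=np.mgrid[0:480,0:640]
    x=(u-K[0,2])/K[0,0];y=(v-K[1,2])/K[1,1];r=np.hypot(x,y)+1e-9
    s=np.tan(np.minimum(r,1.45))/r
    P=np.stack([x*s*d,y*s*d,d],-1)
    P=P@T[:3,:3].T+T[:3,3]; P[d<=0]=np.nan
    return P
E
python3 - <<'E'
from h import *
for n in ["scene","side"]:
    z=np.load(f"pics/{n}0.npz");P=cloud(z["d"],z["K"],z["T"])
    pts={"scene":dict(board=(264,198),board_top=(263,186),c_a=(308,265),c_b=(320,300),c_c=(347,337),blue=(458,373),vial=(372,238),weight=(264,170),bench=(280,240)),
     "side":dict(board=(298,194),ca=(298,235),cb=(285,260),cc=(285,283),vial=(361,231),bench=(400,330))}[n]
    for k,(u,v) in pts.items(): print(n,k,np.round(P[v,u],3))
    # orthographic map near: x .2-.8 y -.6..0.4
im=cv2.imread("pics/scene0.png")
c=cv2.resize(im[235:365,265:400],None,fx=5.5,fy=4.6,interpolation=cv2.INTER_CUBIC);cv2.imwrite("pics/c1.png",c[:600,:800])
E
```

```text
scene board [0.448 0.075 0.049]
scene board_top [0.449 0.08  0.085]
scene c_a [ 0.45  -0.199  0.041]
scene c_b [ 0.427 -0.311  0.043]
scene c_c [ 0.444 -0.407  0.017]
scene blue [ 0.6   -0.578  0.014]
scene vial [ 0.623 -0.194  0.054]
scene weight [0.503 0.221 0.034]
scene bench [ 0.441 -0.044 -0.002]
side board [0.449 0.077 0.043]
side ca [ 0.465 -0.208  0.035]
side cb [ 0.441 -0.318  0.019]
side cc [ 0.45  -0.438  0.026]
side vial [ 0.628 -0.192  0.045]
side bench [ 0.685 -0.563  0.001]
```

View pics/c1.png

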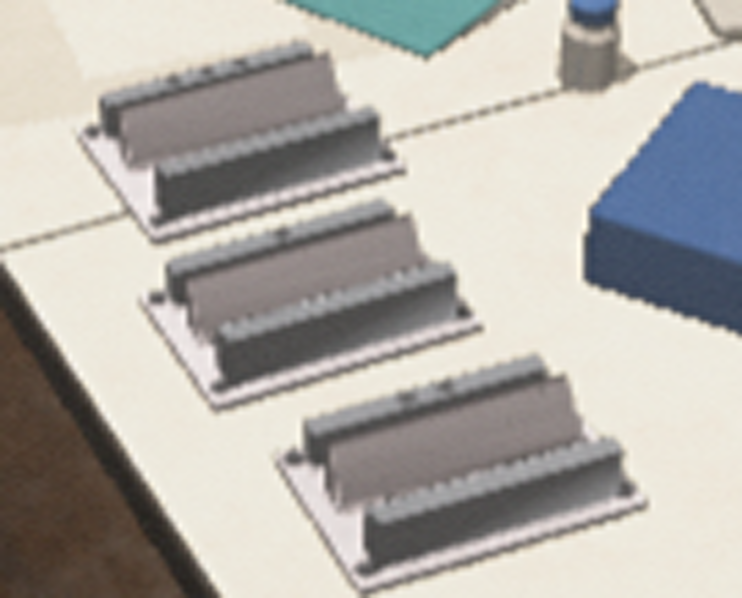

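The dimples read three on the nearest clamp, one on the middle and two on the farthest. I'll check that from the wrist camera and measure the poses.

Run:
```python
from h import *
r=[0,np.pi/2,-np.pi/2]
def snap(n):
    c=get_calibration("wrist"); im,d=get_image("wrist"); cv2.imwrite(f"pics/{n}.png",im[:,:,::-1]); np.savez(f"pics/{n}.npz",im=im,d=d,K=c["intrinsics"],T=c["world_from_camera"])
movep([0.45,-0.36,0.30],r); hold(0.3); snap("w1")
movep([0.45,0.0,0.27],r); hold(0.3); snap("w2")
print(observe()["time_s"],observe()["eef_pos"],observe()["tcp_rot"])
```

```text
3.7 [ 0.45010924 -0.00049855  0.26993038] [-1.70975547  1.57057036  3.00163697]
```

View pics/w1.png

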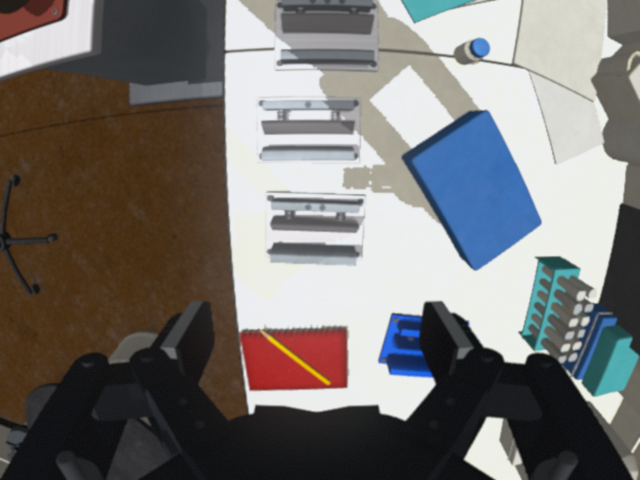

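View pics/w2.png

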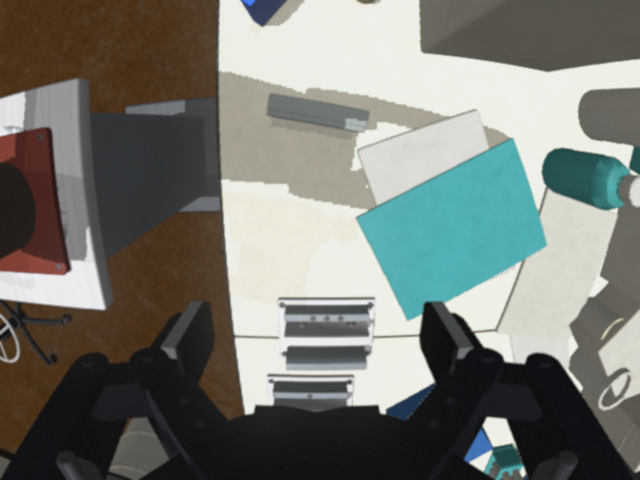

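w1 confirms one dimple on the middle clamp at (308,103) and two on the farthest at (316,207). w2 shows three on the nearest at (330,318), and the board at (318,112). Now the metric fits.

Run:
```python
from h import *
def rect(p,name):
    c,s,a=cv2.minAreaRect((p*1000).astype(np.float32))
    b=cv2.boxPoints((c,s,a))
    print(name,len(p),"c",np.round(c,1),"s",np.round(s,1),"a",round(a,2))
for n,f in [("w1",cloud_fe),("w2",cloud_fe),("scene0",cloud)]:
    z=np.load(f"pics/{n}.npz");P=f(z["d"],z["K"],z["T"])
    im=z["im"].astype(int)
    p=P.reshape(-1,3); p=p[np.isfinite(p[:,0])]
    b=p[(p[:,0]>.3)&(p[:,0]<.7)&(p[:,1]>-.1)&(p[:,1]<0)]; print(n,"bench z",np.median(b[:,2]))
    for nm,y0,y1 in [("c3",-.27,-.14),("c1",-.36,-.26),("c2",-.47,-.36)]:
        q=p[(p[:,0]>.36)&(p[:,0]<.54)&(p[:,1]>y0)&(p[:,1]<y1)]
        h,e=np.histogram(q[:,2],bins=np.arange(-.004,.06,.002)); print(n,nm,h.tolist())
        for lo,hi in [(.031,.037),(.039,.045)]:
            t=q[(q[:,2]>lo)&(q[:,2]<hi)]
            if len(t)<20: continue
            # split in y by histogram
            hh,ee=np.histogram(t[:,1],bins=np.arange(y0,y1,.004)); print("  z",lo,[(round(a,3),int(b)) for a,b in zip(ee,hh) if b>3])
    q=p[(p[:,0]>.36)&(p[:,0]<.54)&(p[:,1]>0)&(p[:,1]<.15)&(p[:,2]>.072)&(p[:,2]<.09)]
    if len(q)>10: rect(q[:,:2],n+" board top"); print(np.median(q[:,2]))
```

```text
w1 bench z 0.00018132934197551132
w1 c3 [94, 3623, 3892, 97, 113, 1741, 1836, 151, 174, 94, 89, 180, 200, 196, 288, 222, 172, 226, 786, 638, 203, 173, 776, 620, 11, 0, 0, 0, 0, 0, 0]
  z 0.031 [(np.float64(-0.266), 84), (np.float64(-0.262), 350), (np.float64(-0.258), 321), (np.float64(-0.254), 120), (np.float64(-0.21), 100), (np.float64(-0.198), 61), (np.float64(-0.166), 303), (np.float64(-0.162), 53), (np.float64(-0.146), 134)]
  z 0.039 [(np.float64(-0.21), 250), (np.float64(-0.206), 317), (np.float64(-0.202), 326), (np.float64(-0.198), 65), (np.float64(-0.162), 277), (np.float64(-0.158), 270)]
w1 c1 [66, 3299, 3423, 69, 30, 1218, 1260, 56, 18, 17, 41, 103, 103, 129, 162, 111, 81, 116, 294, 238, 137, 194, 826, 578, 7, 0, 0, 0, 0, 0, 0]
  z 0.031 [(np.float64(-0.308), 175), (np.float64(-0.288), 33), (np.float64(-0.284), 206)]
  z 0.039 [(np.float64(-0.32), 202), (np.float64(-0.316), 309), (np.float64(-0.312), 369), (np.float64(-0.308), 118), (np.float64(-0.284), 43), (np.float64(-0.28), 347), (np.float64(-0.276), 116)]
w1 c2 [41, 2503, 2552, 51, 51, 1300, 1278, 165, 112, 91, 114, 14
[... 2728 characters left out ...]
loat64(-0.28), 48)]
scene0 c2 [106, 510, 794, 370, 89, 139, 182, 114, 66, 60, 69, 65, 65, 82, 81, 89, 91, 110, 153, 149, 116, 63, 145, 149, 64, 3, 0, 0, 0, 0, 0]
  z 0.031 [(np.float64(-0.442), 60), (np.float64(-0.438), 28), (np.float64(-0.406), 24), (np.float64(-0.402), 70), (np.float64(-0.398), 47), (np.float64(-0.382), 43), (np.float64(-0.378), 73), (np.float64(-0.374), 58), (np.float64(-0.37), 18)]
  z 0.039 [(np.float64(-0.442), 61), (np.float64(-0.438), 72), (np.float64(-0.434), 73), (np.float64(-0.43), 14), (np.float64(-0.402), 18), (np.float64(-0.398), 79), (np.float64(-0.394), 55), (np.float64(-0.39), 6)]
scene0 board top 246 c [451.   86.8] s [26.8 89. ] a 80.66
0.07966252183809996
```

Run:
```python
from h import *
R={"c3":[("rear",.0315,.0365,-.150,-.125),("shoe",.039,.045,-.17,-.15),("fix",.039,.045,-.215,-.190),("base",.004,.009,-.235,-.11)],
   "c1":[("rear",.0315,.0365,-.276,-.250),("shoe",.039,.045,-.289,-.27),("fix",.039,.045,-.325,-.303),("base",.004,.009,-.34,-.24)],
   "c2":[("rear",.0315,.0365,-.383,-.362),("shoe",.039,.045,-.401,-.384),("fix",.039,.045,-.442,-.420),("base",.004,.009,-.46,-.35)]}
for n in ["w1","w2"]:
    z=np.load(f"pics/{n}.npz");P=cloud_fe(z["d"],z["K"],z["T"])
    p=P.reshape(-1,3); p=p[np.isfinite(p[:,0])]; p=p[(p[:,0]>.36)&(p[:,0]<.56)]
    for c,L in R.items():
        for nm,lo,hi,y0,y1 in L:
            q=p[(p[:,2]>lo)&(p[:,2]<hi)&(p[:,1]>y0)&(p[:,1]<y1)]
            if len(q)<60: continue
            # drop isolated points, long-axis line fit
            vx,vy,_,_=cv2.fitLine((q[:,:2]*1000).astype(np.float32),cv2.DIST_HUBER,0,.01,.01).ravel()
            a=np.arctan2(vy,vx); a=(a+np.pi/2)%np.pi-np.pi/2
            xc=(np.percentile(q[:,0],.5)+np.percentile(q[:,0],99.5))/2
            yy=q[:,1]-np.tan(a)*(q[:,0]-xc)
            print(n,c,nm,len(q),"yaw",round(np.degrees(a),2),"x",np.round(np.percentile(q[:,0],[.5,99.5])*1e3,1),"xc",round(xc*1e3,1),"y lo/hi",np.round(np.percentile(yy,[1,99])*1e3,1))
```

```text
w1 c3 rear 548 yaw 0.28 x [412.1 510.4] xc 461.3 y lo/hi [-143.4 -135.9]
w1 c3 shoe 549 yaw -0.46 x [411.6 510.3] xc 461.0 y lo/hi [-161.6 -154.5]
w1 c3 fix 958 yaw 0.11 x [412.1 509.9] xc 461.0 y lo/hi [-208.6 -196.9]
w1 c3 base 2414 yaw 0.45 x [401.5 520.8] xc 461.2 y lo/hi [-214.5 -133.8]
w1 c1 rear 872 yaw -0.49 x [390.6 489.3] xc 439.9 y lo/hi [-262.8 -252.6]
w1 c1 shoe 506 yaw -0.87 x [390.5 489.5] xc 440.0 y lo/hi [-280.6 -274.7]
w1 c1 fix 1022 yaw -0.38 x [390.8 555.6] xc 473.2 y lo/hi [-318.7 -306.7]
w1 c1 base 2586 yaw -0.1 x [380.5 550.1] xc 465.3 y lo/hi [-323.7 -247.1]
w1 c2 rear 728 yaw -2.2 x [398.4 497.7] xc 448.0 y lo/hi [-376.6 -366.5]
w1 c2 shoe 475 yaw -2.23 x [397.5 496.4] xc 447.0 y lo/hi [-395.  -388.2]
w1 c2 fix 851 yaw -1.66 x [396.  495.2] xc 445.6 y lo/hi [-437.  -425.2]
w1 c2 base 2356 yaw -2.69 x [386.  506.7] xc 446.3 y lo/hi [-439.8 -360.9]
w2 c3 rear 609 yaw -0.27 x [411.2 510.1] xc 460.7 y lo/hi [-141.2 -132.3]
w2 c3 shoe 413 yaw -0.05 x [412.  510.2] xc 461.1 y lo/hi [-159.7 -154. ]
w2 c3 fix 657 yaw -0.06 x [410.3 510.7] xc 460.5 y lo/hi [-207.3 -195.7]
w2 c3 base 1731 yaw -12.15 x [400.7 520.1] xc 460.4 y lo/hi [-214.7 -116.8]
w2 c1 rear 610 yaw -0.1 x [389.9 489. ] xc 439.4 y lo/hi [-275.6 -251.6]
w2 c1 shoe 86 yaw 0.42 x [423.2 471.3] xc 447.2 y lo/hi [-279.4 -273.1]
w2 c1 base 696 yaw -2.53 x [379.8 557.4] xc 468.6 y lo/hi [-308.2 -245.8]
```

Board centre is (0.4505, 0.089), the long axis is yawed about -10.5° and the top is at 0.080, which is right. Now I'll pinch it.

```bash
cat >> h.py <<'E'
def rot(psi_deg,flip=0):  # tool y axis along psi (world), tool down
    return [0,np.pi/2,-(np.pi/2-np.radians(psi_deg)+flip*np.pi)]
def snap(n,cam="wrist"):
    c=get_calibration(cam); im,d=get_image(cam); cv2.imwrite(f"pics/{n}.png",im[:,:,::-1]); np.savez(f"pics/{n}.npz",im=im,d=d,K=c["intrinsics"],T=c["world_from_camera"])
E
python3 - <<'E'
from h import *
for f in (0,1):
    print(f,inverse_kinematics([.4505,.089,.15],rot(79.6,f)),inverse_kinematics([.4505,.089,.043],rot(79.6,f)),inverse_kinematics([.447,-.412,.06],rot(88,f)))
f=0
movep([.4505,.089,.15],rot(79.6,f))
print(move_l([.4505,.089,.043],feed=0.08,max_force=15))
print(gripper_to(0.0,f_grip=40)); hold(.3)
o=observe();print(o["time_s"],o["eef_pos"],o["opening"],o["ft_force"])
E
```

```text
0 [ 2.30350863e-02 -1.08072822e-01  2.02760150e+00 -4.44089210e-16
  1.22206397e+00 -1.36624700e+00] [ 2.30350863e-02  5.81397180e-02  2.09527033e+00 -4.44089210e-16
  9.88182606e-01 -1.36624700e+00] [-0.87433435  0.35619782  1.70234897  0.          1.08304587 -2.41022409]
1 [ 0.02303509 -0.10807282  2.0276015   0.          1.22206397  1.77534566] [ 2.30350863e-02  5.81397180e-02  2.09527033e+00 -4.44089210e-16
  9.88182606e-01  1.77534566e+00] [-8.74334351e-01  3.56197816e-01  1.70234897e+00 -4.44089210e-16
  1.08304587e+00  7.31368561e-01]
False
False
7.2 [0.45072906 0.08902634 0.04320143] 0.01922290341397681 [0.36354578 0.44423248 3.26244812]
```

Run:
```python
from h import *
for f in (20,40,80,40):
    gripper_to(0.0,f_grip=f); hold(.3)
    o=observe();print(f,o["time_s"],o["opening"],o["ft_force"])
move_l([.4505,.089,.16],feed=0.1); hold(.3)
o=observe();print(o["time_s"],o["opening"],o["ft_force"],o["eef_pos"])
snap("s2","scene"); snap("d2","side"); snap("w3")
z=np.load("pics/w2.npz");P=cloud_fe(z["d"],z["K"],z["T"]);im=z["im"]
# lateral width of the top in w2
p=P[np.isfinite(P[...,0])&(np.abs(P[...,2]-.080)<.0025)];p=p[(p[:,0]>.4)&(p[:,0]<.5)&(p[:,1]>.05)&(p[:,1]<.13)]
for psi in (79,79.5,80,80.5):
    a=np.radians(psi);s=(p[:,0]-.4505)*np.cos(a)+(p[:,1]-.089)*np.sin(a);print(psi,np.round(np.percentile(s,[0.5,2,98,99.5])*1e3,1))
```

```text
20 7.7167 0.01912447095098256 [ 0.92005383 -0.31028102  4.33600773]
40 8.2333 0.019159375375487123 [0.25059478 0.31114052 4.85558894]
80 8.75 0.018272860798616005 [0.2918858  0.59334119 6.13214311]
40 9.2667 0.018300748014838334 [0.43781708 0.53621759 6.0434803 ]
10.8833 0.01842132297351554 [-0.25522341 -0.48319892 -1.33062629] [0.4503151  0.08897871 0.1596604 ]
79 [-10.1  -9.5  10.   10.4]
79.5 [-10.   -9.5  10.   10.4]
80 [-10.1  -9.5  10.   10.5]
80.5 [-10.4  -9.6  10.1  10.7]
```

View pics/s2.png

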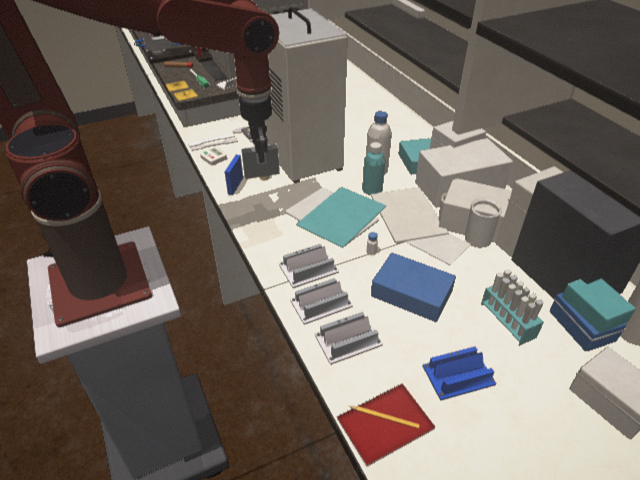

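View pics/w3.png

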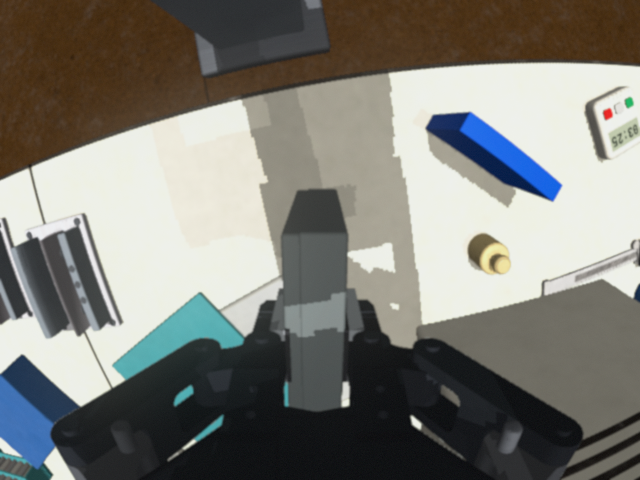

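The opening reads 18.3–19.2 mm under grip and the top face measures about 20 mm in the image. At that thickness clamp_1 is safe, since it takes up to 21.2 mm. Before placing, I'll check how the board sits in the grip in w3.

Run:
```python
from h import *
z=np.load("pics/w3.npz");P=cloud_fe(z["d"],z["K"],z["T"])
a=np.radians(79.6);n=np.array([np.cos(a),np.sin(a)]);l=np.array([n[1],-n[0]])
X=P[...,:2]-np.array([.4503,.08898]);s=X@n;t=X@l;h=P[...,2]
m=np.isfinite(h)&(abs(s)<.025)&(abs(t)<.06)&(h>.09)&(h<.23)
im=z["im"]
for (u,v) in [(315,205),(290,260),(315,260),(340,260),(300,380),(330,390),(315,395)]:
    print((u,v),np.round([s[v,u]*1e3,t[v,u]*1e3,h[v,u]*1e3],1))
top=np.isfinite(h)&(abs(h-.197)<.004)&(abs(s)<.025)&(abs(t)<.06); print("top",top.sum(),np.median(h[top]))
for t0 in np.arange(-.045,-.02,.005):
    k=top&(t>t0)&(t<t0+.005)
    if k.sum()>5: print(t0,k.sum(),np.round(np.percentile(s[k],[1,99])*1e3,1),round(np.median(h[k])*1e3,1))
end=np.isfinite(h)&(abs(s)<.02)&(t<-.042)&(t>-.052)&(h>.11)
for h0 in np.arange(.115,.2,.01):
    k=end&(h>h0)&(h<h0+.01)
    if k.sum()>5: print("end",round(h0,3),k.sum(),np.round(np.percentile(s[k],[1,99])*1e3,1),round(np.median(t[k])*1e3,1))
```

```text
(315, 205) [  0.3 -45.2 158.2]
(290, 260) [ -7.3 -35.9 195.4]
(315, 260) [  0.4 -36.3 196.4]
(340, 260) [  8.  -36.2 196.2]
(300, 380) [ -5.2  10.1 196.2]
(330, 390) [  5.7  14.7 196.4]
(315, 395) [  0.2  16.6 197.1]
top 11718 0.19637138801890153
-0.045 1120 [-9.6 10. ] 196.3
-0.04 1015 [-9.7 10.1] 196.4
-0.035 984 [-9.9 10.3] 196.3
-0.030000000000000006 931 [-9.7 10. ] 196.3
-0.02500000000000001 868 [-9.9  9.9] 196.3
end 0.115 107 [-8.8 10.6] -45.0
end 0.125 134 [-9.  10.4] -45.0
end 0.135 177 [-9.  10.3] -45.1
end 0.145 250 [-9.2 10.2] -45.0
end 0.155 245 [-9.3 10.1] -45.0
end 0.165 348 [-9.4  9.9] -45.1
end 0.175 389 [-9.5 10.1] -45.0
end 0.185 557 [-9.6 10.1] -45.0
end 0.195 692 [-9.5 10. ] -43.7
```

w3 shows the held board centred in the grip to 0.2 mm, upright and 19.5–20 mm thick. Next I'll hover over clamp_1 and check alignment.

Run:
```python
from h import *
movep([.440,-.2933,.16],rot(89.6))
move_l([.440,-.2933,.103],feed=.1); hold(.3)
o=observe();print(o["time_s"],o["opening"],o["ft_force"],o["eef_pos"])
snap("w4"); snap("s4","scene"); snap("d4","side")
z=np.load("pics/w4.npz");P=cloud_fe(z["d"],z["K"],z["T"])
p=P.reshape(-1,3);p=p[np.isfinite(p[:,0])]
for nm,lo,hi,x0,x1,y0,y1 in [("top",.137,.142,.395,.43,-.32,-.27),("end",.07,.135,.385,.40,-.32,-.27),("fix",.0405,.045,.385,.5,-.325,-.30),("shoe",.0405,.045,.385,.5,-.289,-.268),("rear",.0315,.0365,.385,.5,-.276,-.24),("slotfloor",.0065,.010,.385,.5,-.31,-.29)]:
    q=p[(p[:,2]>lo)&(p[:,2]<hi)&(p[:,0]>x0)&(p[:,0]<x1)&(p[:,1]>y0)&(p[:,1]<y1)]
    if len(q)>5: print(nm,len(q),"x",np.round(np.percentile(q[:,0],[1,99])*1e3,1),"y",np.round(np.percentile(q[:,1],[1,5,95,99])*1e3,1),np.round(np.median(q[:,2])*1e3,1))
```

```text
13.475 0.01850216295540064 [-0.23197389 -0.19253207 -1.99590798] [ 0.44031098 -0.29362935  0.10364774]
top 6862 x [395.3 429.6] y [-305.  -302.6 -283.7 -280.1] 140.1
end 1863 x [394.8 396.1] y [-302.6 -301.7 -283.9 -283. ] 113.3
fix 1461 x [390. 462.] y [-318.2 -317.7 -308.5 -307.3] 41.9
shoe 432 x [389.9 420.6] y [-279.8 -279.3 -274.6 -274.3] 41.9
rear 2201 x [390.8 477.5] y [-262.9 -262.5 -253.4 -252.8] 33.9
slotfloor 714 x [385.4 404.9] y [-309.3 -307.3 -290.8 -290.1] 8.1
```

View pics/w4.png

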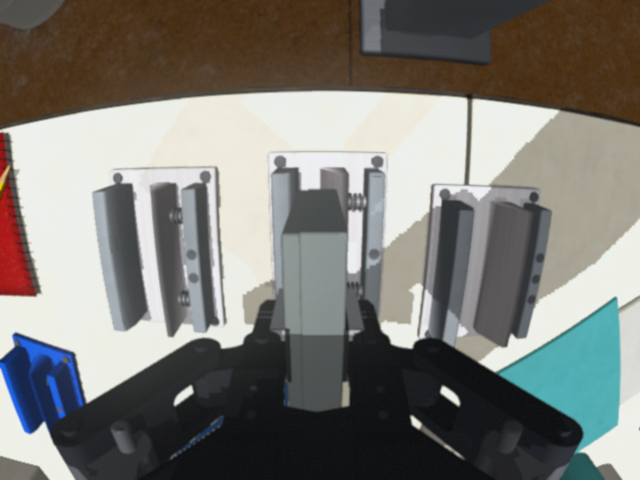

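View pics/s4.png

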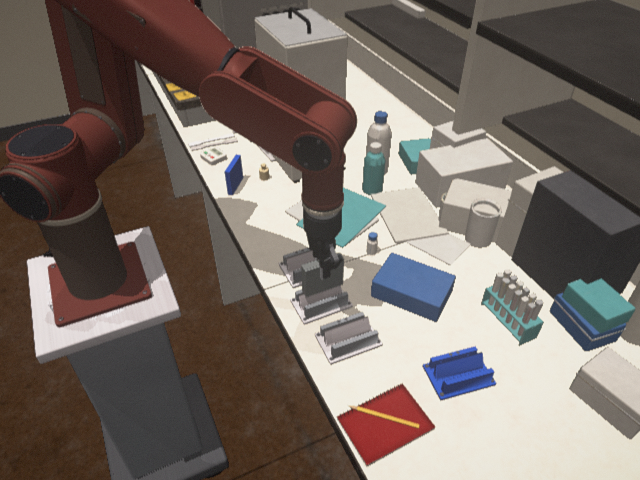

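The middle clamp is empty below the board in w4. The board faces are at y -302.6 to -283.0, about 1.2 mm on the shoe side of the fixed jaw face at about -303.8. I'll press down in stages.

Run:
```python
from h import *
o=observe();f0=o["ft_force"]
for zt in (.085,.075,.065,.058,.0535,.0515):
    s=move_l([.440,-.2937,zt],feed=.03,max_force=25)
    o=observe();print(zt,s,round(o["time_s"],2),np.round(o["ft_force"]-f0,1),np.round(o["eef_pos"]*1e3,1))
    if s: break
hold(.2);snap("w5")
z=np.load("pics/w5.npz");P=cloud_fe(z["d"],z["K"],z["T"])
p=P.reshape(-1,3);p=p[np.isfinite(p[:,0])]
q=p[(p[:,2]>.08)&(p[:,2]<.11)&(p[:,0]>.40)&(p[:,0]<.43)&(p[:,1]>-.31)&(p[:,1]<-.27)]
print("top z",np.median(q[:,2]),np.percentile(q[:,1],[2,98]))
```

```text
0.085 False 14.38 [-0.4 -0.8  0.4] [ 440.1 -293.8   85. ]
0.075 False 14.86 [ 0.9 -4.1  0.4] [ 440.2 -294.3   75.1]
0.065 False 15.34 [ 1.  -6.3  3.9] [ 440.8 -294.7   65.6]
0.058 False 15.72 [ 1.8 -7.3  0.8] [ 440.6 -294.6   58.1]
0.0535 False 16.02 [ 2.5 -7.2  0.9] [ 440.3 -294.4   53.2]
0.0515 False 16.27 [ 2.  -7.3  1.5] [ 440.4 -294.6   51.4]
top z 0.0881372488037993 [-0.30879996 -0.27253129]
```

View pics/w5.png

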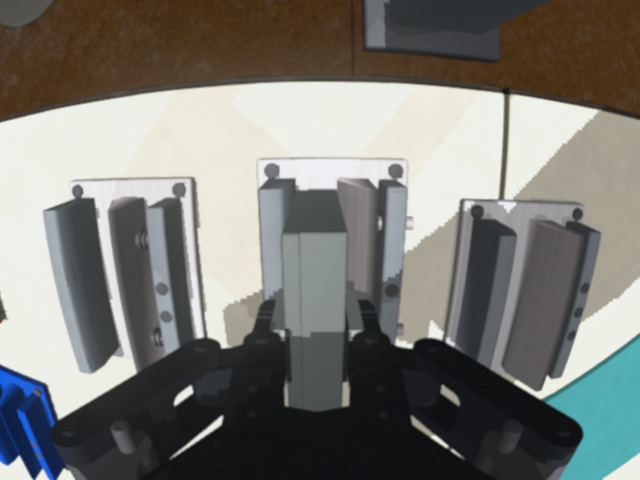

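Run:
```python
from h import *
for n in ("w4","w5"):
    z=np.load(f"pics/{n}.npz");P=cloud_fe(z["d"],z["K"],z["T"])
    p=P.reshape(-1,3);p=p[np.isfinite(p[:,0])]
    for nm,lo,hi,y0,y1 in [("shoe",.0405,.045,-.289,-.2655),("fix",.0405,.045,-.325,-.30),("rear",.0315,.0365,-.2635,-.24)]:
        q=p[(p[:,2]>lo)&(p[:,2]<hi)&(p[:,0]>.385)&(p[:,0]<.412)&(p[:,1]>y0)&(p[:,1]<y1)]
        print(n,nm,len(q),np.round(np.percentile(q[:,1],[1,5,95,99])*1e3,1))
    for h0 in (.05,.06,.07,.08):
        q=p[(p[:,2]>h0)&(p[:,2]<h0+.008)&(p[:,0]>.392)&(p[:,0]<.400)&(p[:,1]>-.31)&(p[:,1]<-.275)]
        if len(q)>9: print(n,"end",h0,np.round(np.percentile(q[:,1],[1,99])*1e3,1))
```

```text
w4 shoe 360 [-279.8 -279.3 -274.7 -274.3]
w4 fix 728 [-317.8 -317.3 -307.9 -307.1]
w4 rear 626 [-262.7 -262.4 -253.4 -252.8]
w4 end 0.06 [-302.2 -282.7]
w4 end 0.07 [-302.2 -282.8]
w4 end 0.08 [-302.2 -283. ]
w5 shoe 667 [-288.1 -280.9 -267.9 -267.6]
w5 fix 1230 [-317.9 -317.4 -307.9 -302.7]
w5 rear 1052 [-262.6 -262.2 -253.3 -252.8]
w5 end 0.05 [-303.8 -284.3]
w5 end 0.06 [-303.6 -284.3]
w5 end 0.07 [-303.7 -284.3]
w5 end 0.08 [-303.8 -284.1]
```

The shoe has opened 6.7 mm, the board face is on the fixed jaw and the bottom is at about 8 mm. A light final press, then release and retreat.

Run:
```python
from h import *
f0=observe()["ft_force"]
s=move_l([.440,-.2937,.0495],feed=.01,max_force=10); hold(.2)
o=observe();print(s,np.round(o["ft_force"]-f0,1),np.round(o["eef_pos"]*1e3,1))
gripper_to(0.05); hold(.2)
move_l([.440,-.2937,.16],feed=.1)
movep([.36,-.2937,.22],rot(89.6,0)); hold(.4)
snap("w6"); snap("s6","scene")
z=np.load("pics/w6.npz");P=cloud_fe(z["d"],z["K"],z["T"])
p=P.reshape(-1,3);p=p[np.isfinite(p[:,0])]
q=p[(p[:,2]>.08)&(p[:,2]<.1)&(p[:,0]>.38)&(p[:,0]<.5)&(p[:,1]>-.32)&(p[:,1]<-.27)]
if len(q): print("top",len(q),np.median(q[:,2]),cv2.minAreaRect((q[:,:2]*1000).astype(np.float32)))
for nm,lo,hi,y0,y1 in [("shoe",.0405,.045,-.283,-.2655),("fix",.0405,.045,-.325,-.30),("rear",.0315,.0365,-.2635,-.24)]:
    q=p[(p[:,2]>lo)&(p[:,2]<hi)&(p[:,0]>.385)&(p[:,0]<.48)&(p[:,1]>y0)&(p[:,1]<y1)]
    if len(q): print(nm,len(q),np.round(np.percentile(q[:,1],[1,5,95,99])*1e3,1))
o=observe();print(o["time_s"],o["opening"])
```

```text
True [-2.9  8.6  3.8] [ 440.4 -294.9   51.4]
top 2281 0.08797993225255585 ((439.7391357421875, -294.1345520019531), (90.61822509765625, 20.69423484802246), 0.02680838853120804)
shoe 445 [-273.7 -272.8 -268.4 -268.2]
fix 945 [-318.5 -317.7 -307.9 -307. ]
rear 864 [-263.1 -262.3 -253.4 -252.6]
19.7583 0.05002224232680335
```

View pics/w6.png

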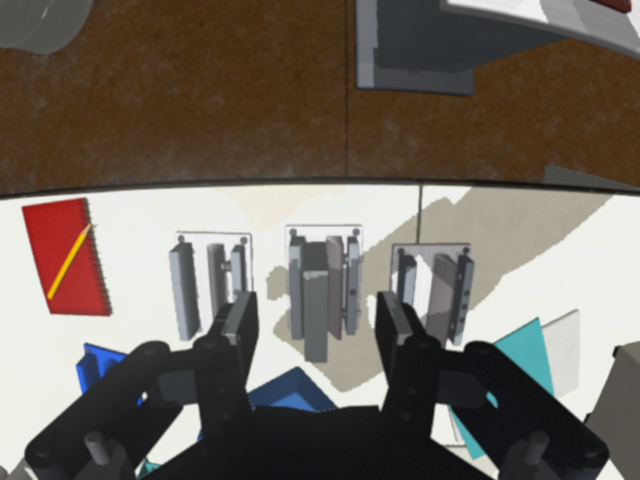

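View pics/s6.png

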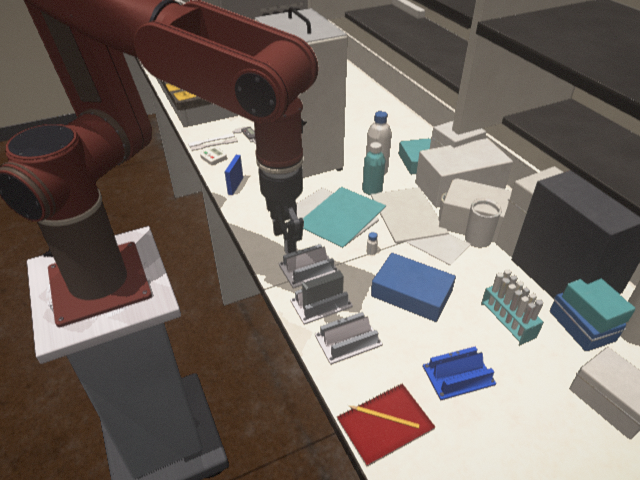

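The board stands free in the middle, one-dimple clamp. Its top is at 88.0 mm (bottom at 8.0), it is centred at x 439.7 mm, it lies parallel to the jaws, and the shoe is about 6.1 mm open.

```bash
python3 -c "
from plant import *
job_done()"
```

```text
the job is handed in; nothing more can be done
```

I pinched and lifted the grey board, pressed it upright into the one-dimple clamp (clamp_1), let go and handed the job in at about 20 s. `job_done` reports no verdict.

**Thickness:** the two gauges disagreed slightly. The finger opening read 19.2 mm at 20–40 N, then 18.3 mm once squeezed at 80 N. The wrist depth images gave 19.5–20.7 mm. All of these fit clamp_1, which takes boards up to 21.2 mm.

**Last checks, after release:**

| Check | Measured | Needed |
|---|---|---|
| Lower edge above bench | about 8.0 mm (floor at 8 mm) | below 10.5 mm |
| Off mid length | about 0.3 mm | within 15 mm |
| Angle to the jaws | about 0.4° (0.01 rad) | below 0.08 rad |
| Shoe opening | about 6.1 mm (6.7 mm while gripped) | 0.3 to 7.7 mm |

- **Press forces:** during insertion the force on the tool stayed under about 9 N. The final light press stopped on its 10 N limit, which tripped mainly sideways as the gripper shifted slightly, with the lower edge already at the floor.
- **Vial and weight:** neither was touched on purpose. The vial stands where it was in the last scene image. The arm hid the weight there, and I last saw it standing just after the lift.

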